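Line up a book truck's push handle with a drift pin and bolt it

TASK

The loose end of the red push handle has swung out of line with its holes in the book truck's end panel. Work the yellow-gripped tapered pin down the loose foot's hole that is farther from the robot and press it until it beds tight in the bush sunk below, firmly (15 to 20 N) but never over 25 N, so that the pin and not your hand draws the handle into line. Then set the black cap bolt fully home in the foot's other hole, leaving the pin standing in its own and everything else on the bench as it is.

Things in the scene. Friction and masses are not known exactly. Their poses are not given: they have to be found in the camera images.
- panel: Oak end panel of a book truck, 300 x 460 x 27 mm (7 mm dark lipping on the long edges), fixed flat on battens, top face 72 mm above the bench. Origin: centre of the top face; x across, away from the robot within 0.25 rad, y to the robot's left, z up. Under the loose foot, 25 mm pockets at x = +35 and -35, y = -195 mm hold steel bushes, bore 11 mm, 8 mm thick, square-edged, free depth below.
- handle: Red steel push handle: two flat feet 100 x 66 x 6 mm joined by a 22 mm tube at x = 0, its top 63 mm above the panel. Origin: on the panel's top face midway between the held foot's two bolts (panel x 0, y 195 mm); axes as the panel's when in line. Loose foot: centre y = -375 mm, square-edged 14 mm holes at x = +35 and -35, y = -390 mm; the tube rises from it at y = -358 mm.
- tube_mid (a point): Middle of the handle's tube axis, 52 mm above the panel. The handle turns stiffly in the panel's plane about its origin, slides under some 5 N sideways at the loose foot, and stays where left. Its holes start about 3 to 6.5 mm towards the robot (panel -x) of the bushes. The near bush is true and 3 mm below the panel's face; the far one is up to 1.1 mm off along x and 0 to 13 mm down, unseen.
- pin: Tapered pin standing in the block, 0.11 to 0.18 kg. Origin: centre of its collar's underside, z up. Below: 13 mm diameter to 24 mm down, narrowing to 10.2 mm at 26.8, 10.2 to 35, then tapered to a 3.6 mm blunt tip at 73. Above: collar 21 mm wide, 4 high, then a round yellow grip 22 mm wide, 4 to 74 mm up. Bedded: the far bush's mouth stops it about 26 mm below its collar, which stays clear of the foot.
- bolt: Black cap bolt, standing in the block, 55 g. Origin: centre of the underside of its head, z up along the bolt. Head: cylinder 18 mm in diameter, 14 mm high; shank 9 mm in diameter, 40 mm long, its last 4 mm tapered to 6 mm. Home: head on the foot, origin 6 mm above the panel's top face.
- block: Fixed hardwood tool block, 190 x 56 x 84 mm. Origin: centre of its underside, x along the row. Four 14.5 mm holes, 78 mm deep, at x = -69, -23, 23, 69 mm, y = 0; pin, bolt, punch and scriber stand in them in any order, each with its collar or head on the top face (84 mm above the bench).
- punch: All-steel centre punch in the block, 13 mm shaft rising 58 mm above the block; a bystander. Origin: underside of its collar.
- scriber: Scriber in the block with a dark wooden pear grip up to 26 mm wide, 62 mm high, brass collar; a bystander. Origin: underside of its collar.
- spanner: Open spanner, 160 mm, lying on the panel towards the held foot; a bystander.
- mallet: Rubber mallet, 270 mm, lying on the bench; a bystander.
- glue: White glue bottle, 56 mm in diameter, 150 mm high, standing on the bench; a bystander.
- tape: Roll of clear tape lying on the panel, 52 mm across, 18 mm high; a bystander.
- bookend: Black steel L-shaped bookend, 120 x 100 mm foot, 190 mm high; a bystander.
Things that resemble listed ones, but are neither listed nor needed, are in the scene too. What is meant by the pin is not pink, and is the larger of those in its own colour.

How it is judged:
By the outcome, as a careful person would: the job done as asked, in the order asked, and still so for the second after the job is handed in, with the robot touching nothing.
It also fails if it takes over 72 s, if anything falls off the work surface, if the arm or the gripper's body presses on something with over 40 N, if the wrist force passes 120 N, or if a joint passes its speed limit or range.

ROBOT

A 6-joint arm with a two-finger parallel gripper is mounted at the origin on the work surface. World frame = base frame: x ahead of the robot, y to its left, z up, the work surface at z = 0. Lengths are in mm, angles in rad, forces in N, time in s.
With the tool pointing down it reaches from about 350 to 850 mm from the base axis. Payload 8.1 kg.
Tool frame: the origin (TCP) lies on the centre line of the jaws, within the pads' length; the fingertips stand 25 mm ahead of it and the grasp point (between the pads) lies 6 mm ahead of it; z points along the fingers, y is the direction in which the jaws open and shut (so a half turn about z gives the same grasp; the last joint's range is limited). The gripper opens to 93 mm and grips with 3 to 60 N. Pads are 15 mm wide; open, the fingers measure 128 mm over their backs; the gripper's body (75 mm by 188 mm) begins 65 mm behind the grasp point.
Start: joints at [1.107, 0.13, 1.488, -0, 1.523, -0.085], TCP at [221.863, 557.479, 243.635] pointing down, gripper open.
Joint ranges: [-2.96, 2.96], [-0.89, 2.26], [0.02, 2.5], [-1.34, 4.48], [0, 2.73], [-2.66, 2.66]. Speed limits (rad/s): [2.39, 2.39, 2.79, 3.14, 3.14, 3.14].

INTERFACE

Orientations are given as a unit quaternion [w, x, y, z].
In Python, from station import robot gives the robot as it stands.
- The arm moves only by the tool drive_tool, never from a script. Its argument "increments" is a list of rows, each a list of 3 entries, a list of its own where there are three numbers: the finger opening in mm, from 0 to 93, then the shift along the world's x, y, z in mm, then the turn, a rotation vector about the world's x, y, z in degrees. A call has 1 to 5 rows; each row shifts and turns the commanded pose from where the row before left it; what a row does not reach is not made up. A row lasts 1/8 s, in which the tool goes at most 62.5 mm and 10.7 degrees, less where a joint would pass 70% of its speed; a pose out of reach is approached as far as the arm can. A call with a gripper value outside its range is refused whole. The fingers move at their own pace and stop on an object; the grip force is fixed at half the most. Time passes only in rows, so rows that do not move let the fingers close. It gives the time, the measured TCP pose, the force and the opening at its end, in the units of the state.
- robot.get_obs(): the state, without advancing time (a new reading comes with each control period).
- robot.capture(name): name is "side" or "top" or "wrist"; returns the picture (480x640x3 uint8, blue, green, red); there is no depth.
- robot.calibration(name): a dict with "mtx" (3x3 intrinsics, pixels), "R" (3x3) and "t" (3): a world point X has camera coordinates R X + t. Camera axes: x right, y down, z forward; pixel columns grow to the right and rows downward; lengths in mm; the calibration is good to about 2 mm. A picture is of the moment at which its call begins: read the wrist's pose just before it. calibration takes no time and is no camera call; for the wrist camera it gives the pose at the moment of the call.
- robot.hand_in(): hands the job in, once; it reports no verdict.
The state is a dict: "clock": time; "qpos": joint angles; "qvel": joint speeds; "tau": joint torques, N m; "position": TCP position; "orientation": TCP orientation; "ft_force": force on the tool from outside, world axes, zero at the start; "torque": the same for the moment, N m; "grip_width": finger opening in mm.
Only numpy, scipy, OpenCV 4.12 (cv2) and the standard library are available. Lean on these libraries where they do the work, as an engineer would, in place of code of your own. Each camera call takes 0.05 s, during which the arm holds its last target.

## Working session

There is one attempt and no reset: what is moved stays moved. The work goes in short steps, Python scripts to look and compute and a tool call to move; the robot and the scene stay as the last step left them, time stands still between calls to the robot, and variables do not carry over. Pictures are saved under pics/ and viewed, and the job is handed in when it is done.

Besides the shell and the picture viewer there is one more tool, called after "Request:" as a command line: name --argument value ..., lists and objects as JSON in quotes. drive_tool: Moves the arm, as the interface text tells. Its arguments: {"type":"object","properties":{"increments":{"type":"array","items":{"type":"array"}}},"required":["increments"]}

```bash
ls; mkdir -p pics; cat > h.py <<'E'
import numpy as np, cv2
from station import robot
def ray(cal,u,v):
    K=np.array(cal["mtx"]);R=np.array(cal["R"]);t=np.array(cal["t"]).ravel()
    d=R.T@np.linalg.solve(K,[u,v,1]);c=-R.T@t
    return c,d
def atz(cal,u,v,z):
    c,d=ray(cal,u,v); s=(z-c[2])/d[2]; return c+s*d
def proj(cal,X):
    K=np.array(cal["mtx"]);R=np.array(cal["R"]);t=np.array(cal["t"]).ravel()
    p=K@(R@np.array(X,float)+t); return p[:2]/p[2]
E
python3 - <<'E'
from h import *
for n in ["side","top","wrist"]:
    c=robot.calibration(n); im=robot.capture(n); cv2.imwrite(f"pics/{n}0.png",im)
    print(n,np.round(ray(c,320,240)[0]),np.round(c["mtx"],1).tolist())
print(robot.get_obs())
E
```

```text
pics
side [  47. -772.  917.] [[505.0, 0.0, 319.1], [0.0, 505.0, 246.1], [0.0, 0.0, 1.0]]
top [ 221.   25. 1524.] [[590.7, 0.0, 314.8], [0.0, 590.7, 238.6], [0.0, 0.0, 1.0]]
wrist [151. 585. 384.] [[333.2, 0.0, 315.3], [0.0, 333.2, 244.7], [0.0, 0.0, 1.0]]
{'clock': 0.15, 'qpos': array([ 1.10660825e+00,  1.31001696e-01,  1.48904614e+00, -2.50100573e-05,
        1.52297864e+00, -8.54083004e-02]), 'qvel': array([-9.10896535e-05, -2.47096067e-03, -2.57963128e-03,  1.69199289e-04,
       -9.96508364e-04, -1.10815610e-03]), 'tau': array([ 2.56359554e-04, -5.60477221e+01, -4.92332053e+01,  7.68018072e-02,
        3.05390416e-02, -1.60887125e-04]), 'position': array([221.68217876, 557.10935388, 242.81067479]), 'orientation': array([-1.82514001e-04,  1.88259084e-01,  9.82119139e-01, -6.93401511e-04]), 'ft_force': array([-0.74116081,  0.20123088,  0.06838288]), 'torque': array([-0.02325037, -0.04614516, -0.02892524]), 'grip_width': 93.04344167611497}
```

View pics/top0.png

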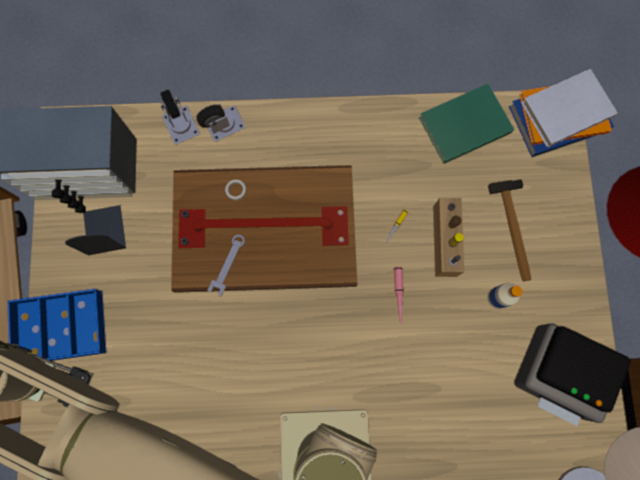

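View pics/side0.png

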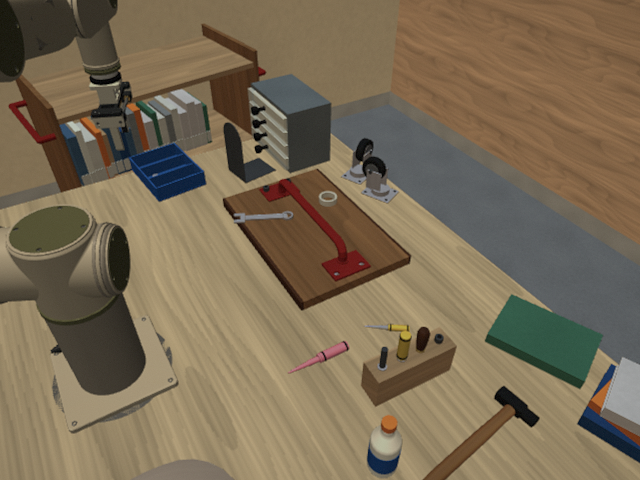

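View pics/wrist0.png

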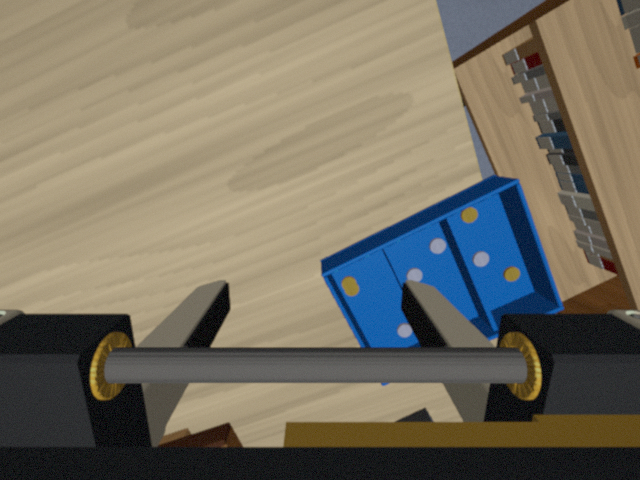

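The top picture shows two yellow things: the small screwdriver lying at (401,219) and the upright yellow grip in the block at (458,238). The standing one in the block is larger and fits the pin. The pink one at (399,290) is excluded. I'll confirm with a crop.

```bash
python3 - <<'E'
from h import *
im=cv2.imread("pics/top0.png"); a=cv2.resize(im[180:300,370:490],None,fx=5,fy=5,interpolation=2)
cv2.imwrite("pics/top0a.png",a)
cv2.imwrite("pics/top0b.png",cv2.resize(im[150:310,160:370],None,fx=3.8,fy=3.7,interpolation=2))
im=cv2.imread("pics/side0.png"); cv2.imwrite("pics/side0a.png",cv2.resize(im[300:410,340:480],None,fx=5,fy=5,interpolation=2))
c=robot.calibration("top"); s=robot.calibration("side")
print("pin",atz(c,458,238,158)); 
for p in [(440,200),(461,199),(464,274),(436,274)]: print(atz(c,*p,84))
for p in [(173,170),(350,167),(356,286),(173,291)]: print("panel",atz(c,*p,72))
for p in [(340,213),(340.5,240),(184,214),(184.5,243)]: print("holes",atz(c,*p,78))
E
```

```text
pin [ 501.22112197 -331.04102154  158.        ]
[ 616.23864906 -313.57978305   84.        ]
[ 616.87281746 -366.98434285   84.        ]
[ 425.37856774 -357.03901421   84.        ]
[ 427.99623924 -288.03230605   84.        ]
panel [725.11642492 364.5522629   72.        ]
panel [716.33851371 -91.36643435  72.        ]
panel [407.34986513 -90.41501153  72.        ]
panel [412.12000673 360.94884033  72.        ]
holes [593.33450197 -59.38935934  78.        ]
holes [523.62514545 -57.32424506  78.        ]
holes [605.46061444 334.10859397  78.        ]
holes [530.63778083 332.29183953  78.        ]
```

View pics/top0a.png

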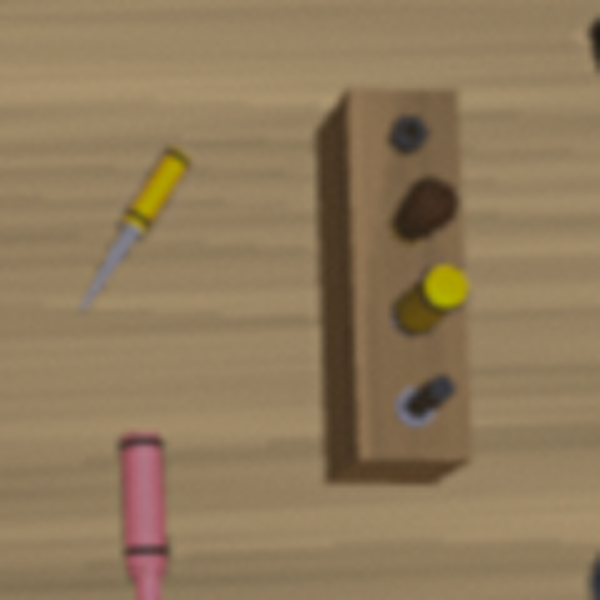

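View pics/side0a.png

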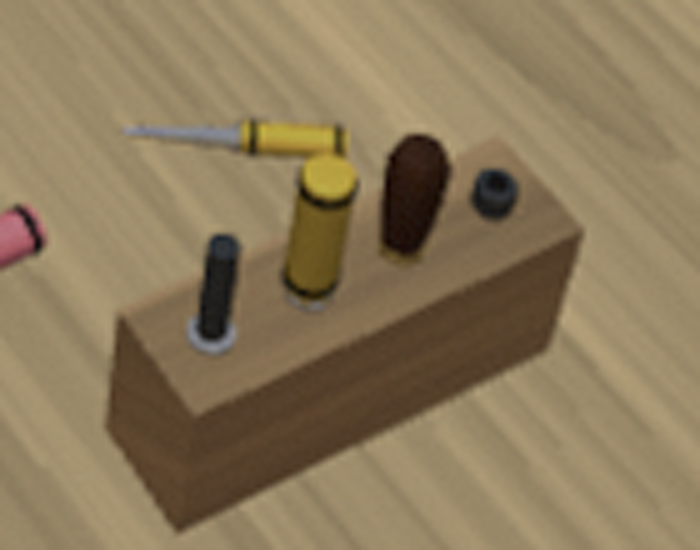

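View pics/top0b.png

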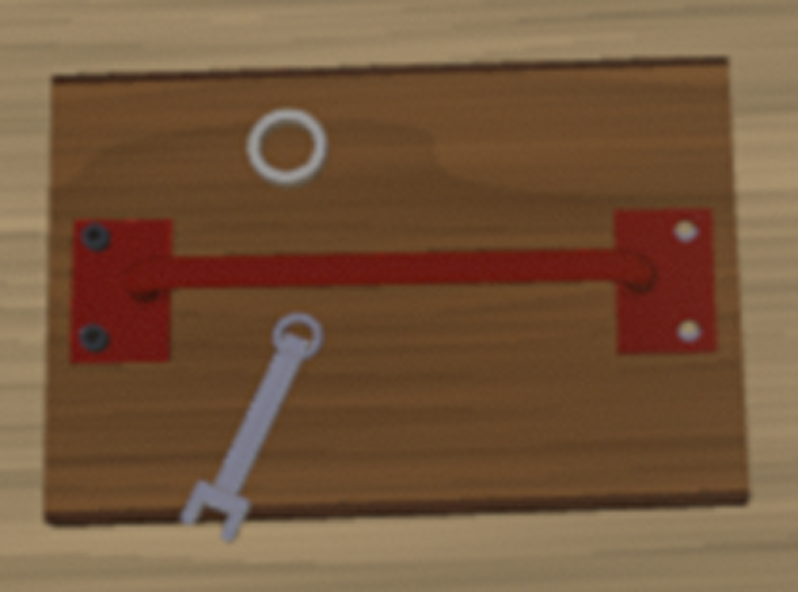

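Crops confirm it: the pin is the upright yellow grip at (458,238), third from the far end. Row from far to near: bolt, scriber, pin, punch. Next I move over to look with the wrist camera.

Request:
drive_tool --increments '[[93,[30,-50,15],[0,0,7.3]],[93,[30,-50,15],[0,0,7.3]],[93,[30,-50,15],[0,0,7.2]],[93,[30,-50,15],[0,0,0]],[93,[30,-50,15],[0,0,0]]]'

```text
clock: 0.78
position: [372.3, 305.7, 318.9]
orientation: [0.0, -0.001, 1.0, -0.0]
ft_force: [0.8, -0.3, -0.3]
grip_width: 93.4
```

Request:
drive_tool --increments '[[93,[30,-54,0],[0,0,0]],[93,[30,-54,0],[0,0,0]],[93,[30,-54,0],[0,0,0]],[93,[20,-58,0],[0,0,0]],[93,[20,-58,0],[0,0,0]]]'

```text
clock: 1.4
position: [502.2, 27.5, 318.5]
orientation: [-0.0, -0.001, 1.0, 0.0]
ft_force: [0.7, 1.0, 0.5]
grip_width: 92.9
```

Request:
drive_tool --increments '[[93,[20,-58,0],[0,0,0]],[93,[10,-60,0],[0,0,0]],[93,[10,-60,0],[0,0,0]],[93,[0,0,0],[0,0,0]],[93,[0,0,0],[0,0,0]]]'

```text
clock: 2.02
position: [541.6, -148.3, 318.2]
orientation: [-0.0, -0.0, 1.0, 0.0]
ft_force: [-0.1, 0.3, 0.6]
grip_width: 92.8
```

```bash
python3 - <<'E'
from h import *
c=robot.calibration("wrist"); im=robot.capture("wrist"); cv2.imwrite("pics/w1.png",im)
np.savez("w1.npz",**{k:np.array(c[k]) for k in("mtx","R","t")})
print(ray(c,320,240)); print(robot.get_obs()["position"])
E
```

```text
(array([ 466.08378573, -148.27472959,  459.07887416]), array([ 0.25837393,  0.01458481, -0.96614229]))
[ 541.75185012 -147.63243964  318.47992893]
```

View pics/w1.png

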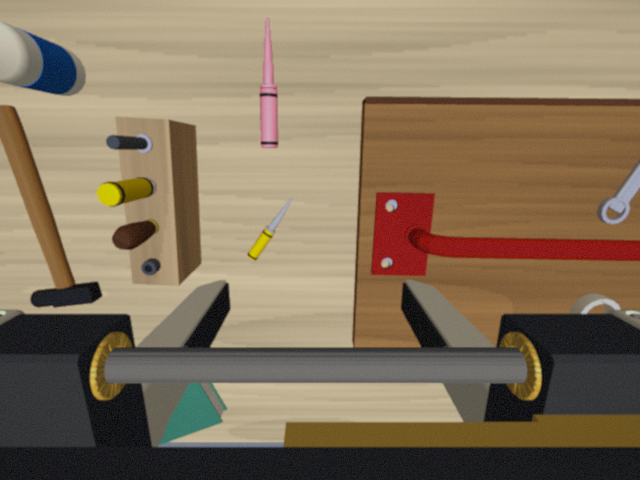

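The wrist view shows the block with punch (130,142), pin (125,190), scriber (135,233) and bolt (150,267). The foot's holes are at about (391,206) near and (387,263) far. Next I enlarge.

```bash
python3 - <<'E'
import cv2
im=cv2.imread("pics/w1.png")
cv2.imwrite("pics/w1a.png",cv2.resize(im[185:285,350:450],None,fx=6,fy=6,interpolation=2))
cv2.imwrite("pics/w1b.png",cv2.resize(im[110:290,90:210],None,fx=3.3,fy=3.3,interpolation=2))
E
```

```text
(no output)
```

View pics/w1a.png

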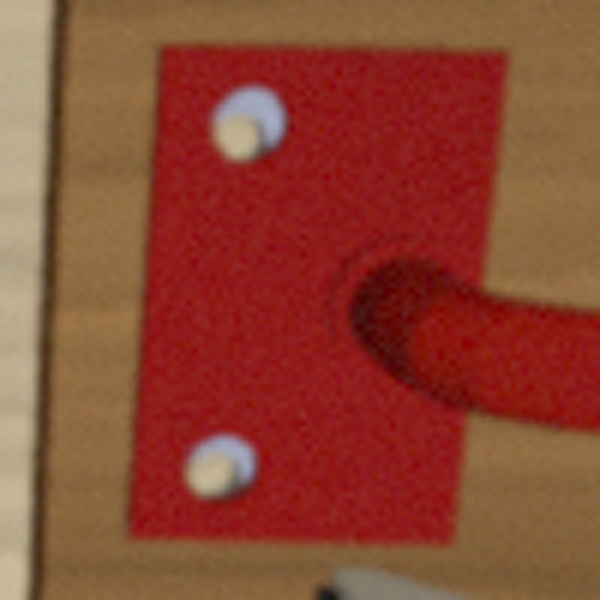

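View pics/w1b.png

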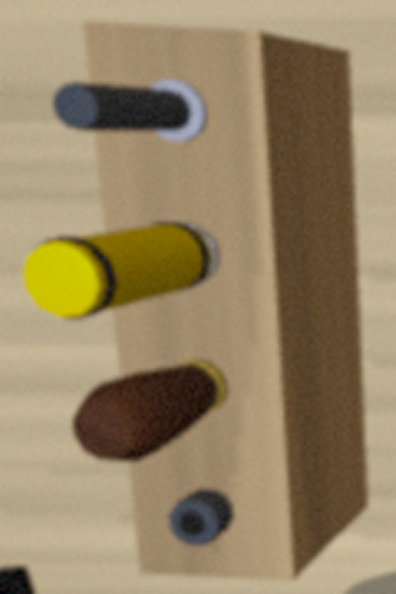

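```bash
python3 - <<'E'
from h import *
c=np.load("w1.npz")
for n,u,v,z in [("near",391.7,205.5,78),("far",386.9,262.8,78),("pintop",109.3,194.5,158),("bolt",148.8,267,98),("punchtop",113.5,141.5,142),("footNL",376.7,192.6,78),("footNR",434.8,193.5,78),("footFL",371.5,274.8,78),("footFR",425.3,275.6,78),("panN",363,101,72),("panF",356,320,72),("panNfarR",639,102,72),("blk",116,117,84),("blk2",170,120.5,84),("blk3",179,284,84),("blk4",133,283,84)]:
    print(n,np.round(atz(c,u,v,z),1))
t=robot.calibration("top")
print(atz(t,370+445/5,180+287/5,158),atz(t,370+408/5,180+133/5,98))
s=robot.calibration("side"); im=cv2.imread("pics/side0.png")
for X in [(500.5,-331,158),(592,-331,98)]: print(proj(s,X))
E
```

```text
near [526.9 -60.2  78. ]
far [596.4 -61.6  78. ]
pintop [ 504.3 -333.7  158. ]
bolt [ 594.9 -339.2   98. ]
punchtop [ 458.3 -331.7  142. ]
footNL [512.1 -78.2  78. ]
footNR [513.1 -12.   78. ]
footFL [611.9 -79.5  78. ]
footFR [612.9 -13.8  78. ]
panN [414.8 -96.9  72. ]
panF [676.3 -95.5  72. ]
panNfarR [415.5 200.4  72. ]
blk [ 432.2 -358.5   84. ]
blk2 [ 435.6 -302.    84. ]
blk3 [ 621.6 -313.    84. ]
blk4 [ 620.4 -368.4   84. ]
[ 502.58152458 -333.54021412  158.        ] [ 594.2361851  -337.87279071   98.        ]
[402.19885374 332.76108587]
[434.22273176 333.27234435]
```

Request:
drive_tool --increments '[[60,[-9.5,-46.5,-20],[0,0,0]],[60,[-9.5,-46.5,-20],[0,0,0]],[60,[-9.5,-46.5,-20],[0,0,0]],[60,[-9.5,-46.5,-20],[0,0,0]],[60,[0,0,0],[0,0,0]]]'

```text
clock: 2.7
position: [502.5, -334.9, 236.4]
orientation: [-0.002, -0.0, 1.0, 0.001]
ft_force: [0.7, 0.5, 0.1]
grip_width: 60.0
```

```bash
python3 - <<'E'
from h import *
c=robot.calibration("wrist"); print(robot.get_obs()["position"]);im=robot.capture("wrist"); cv2.imwrite("pics/w2.png",im)
np.savez("w2.npz",**{k:np.array(c[k]) for k in("mtx","R","t")})
print(proj(c,(504.3,-333.7,158)),proj(c,(595,-339,98)))
E
```

```text
[ 502.53681028 -334.90271918  236.35123526]
[316.62353152 266.1800088 ] [310.552018   335.99283003]
```

View pics/w2.png

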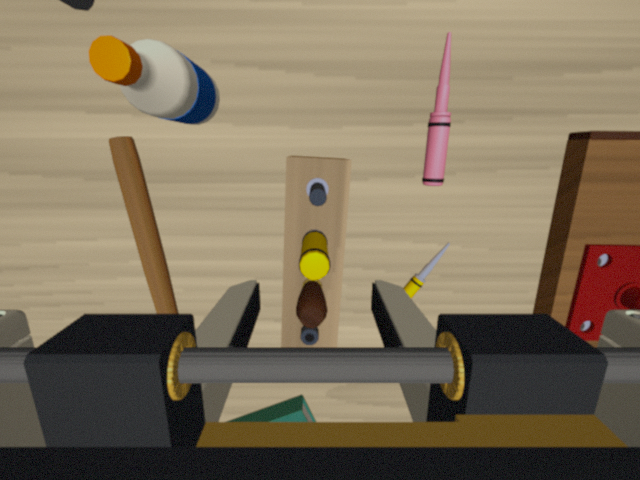

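The pin's top is at (314.5,265), within 2 px of the prediction, so I descend and grip.

Request:
drive_tool --increments '[[60,[0.5,0,-35],[0,0,0]],[60,[0.5,0,-35],[0,0,0]],[60,[0,0,-36],[0,0,0]],[60,[0,0,0],[0,0,0]],[15,[0,0,0],[0,0,0]]]'

```text
clock: 3.38
position: [506.3, -333.9, 135.0]
orientation: [0.001, -0.002, 1.0, -0.001]
ft_force: [1.2, -0.5, 1.1]
grip_width: 54.4
```

Request:
drive_tool --increments '[[15,[0,0,0],[0,0,0]],[15,[0,0,0],[0,0,0]],[15,[0,0,0],[0,0,0]],[15,[0,0,0],[0,0,0]]]'

```text
clock: 3.88
position: [505.0, -334.9, 133.2]
orientation: [0.0, -0.001, 1.0, -0.0]
ft_force: [0.5, -0.7, 3.8]
grip_width: 21.9
```

Request:
drive_tool --increments '[[15,[0,0,15],[0,0,0]],[15,[0,0,35],[0,0,0]],[15,[0,0,40],[0,0,0]],[15,[0,0,40],[0,0,0]],[15,[0,0,0],[0,0,0]]]'

```text
clock: 4.5
position: [506.3, -335.7, 267.1]
orientation: [0.003, -0.001, 1.0, -0.002]
ft_force: [0.4, 0.5, -1.6]
grip_width: 21.7
```

Request:
drive_tool --increments '[[15,[10,50,0],[0,0,0]],[15,[20,50,0],[0,0,0]],[15,[20,50,0],[0,0,0]],[15,[15,50,0],[0,0,0]],[15,[15,40,0],[0,0,0]]]'

```text
clock: 5.12
position: [584.4, -92.3, 260.6]
orientation: [-0.001, -0.001, 1.0, 0.0]
ft_force: [-0.5, 0.3, -0.8]
grip_width: 21.7
```

Request:
drive_tool --increments '[[15,[0,0,0],[0,0,0]],[15,[0,0,0],[0,0,0]]]'

```text
clock: 5.38
position: [584.2, -94.7, 261.2]
orientation: [-0.001, -0.001, 1.0, 0.0]
ft_force: [0.2, -1.7, -1.1]
grip_width: 21.8
```

```bash
python3 - <<'E'
from h import *
c=robot.calibration("wrist"); print(robot.get_obs());im=robot.capture("wrist"); cv2.imwrite("pics/w3.png",im)
np.savez("w3.npz",**{k:np.array(c[k]) for k in("mtx","R","t")})
print(proj(c,(596.4,-61.6,78)),proj(c,(527,-60,78)))
im=robot.capture("side"); cv2.imwrite("pics/s3.png",cv2.resize(im[150:310,250:450],None,fx=4,fy=3.7,interpolation=2))
im=robot.capture("top"); cv2.imwrite("pics/t3.png",im)
E
```

```text
{'clock': 5.375, 'qpos': array([-2.47075350e-01,  1.03618217e-01,  1.48518695e+00, -4.89961257e-04,
        1.55498723e+00, -1.82001415e+00]), 'qvel': array([-0.02507452, -0.00830552, -0.00568754,  0.00302767,  0.00228419,
        0.00134174]), 'tau': array([ 1.37654018e+00, -5.56120777e+01, -5.02318990e+01,  1.25558102e-01,
        8.00931221e-02,  4.64053836e-02]), 'position': array([584.17731323, -94.72093217, 261.20863837]), 'orientation': array([-1.12634242e-03, -1.07537814e-03,  9.99998787e-01,  3.26942578e-05]), 'ft_force': array([ 0.18681562, -1.66719857, -1.05881762]), 'torque': array([ 0.04507186, -0.02854788,  0.03946047]), 'grip_width': 21.81632371522275}
[348.10496972 241.3875414 ] [351.88157899 170.97602972]
```

View pics/w3.png

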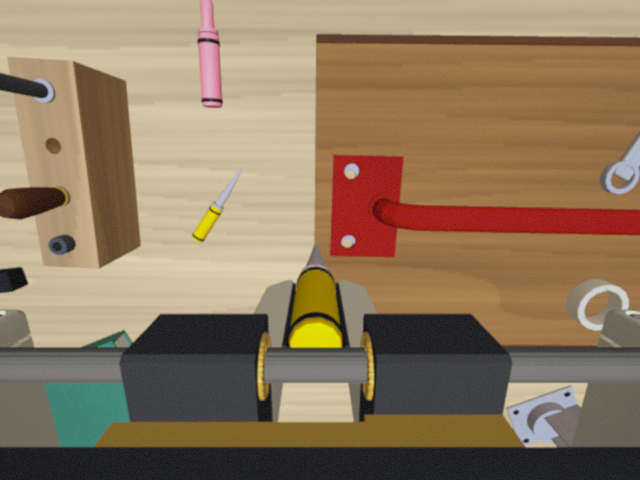

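View pics/s3.png

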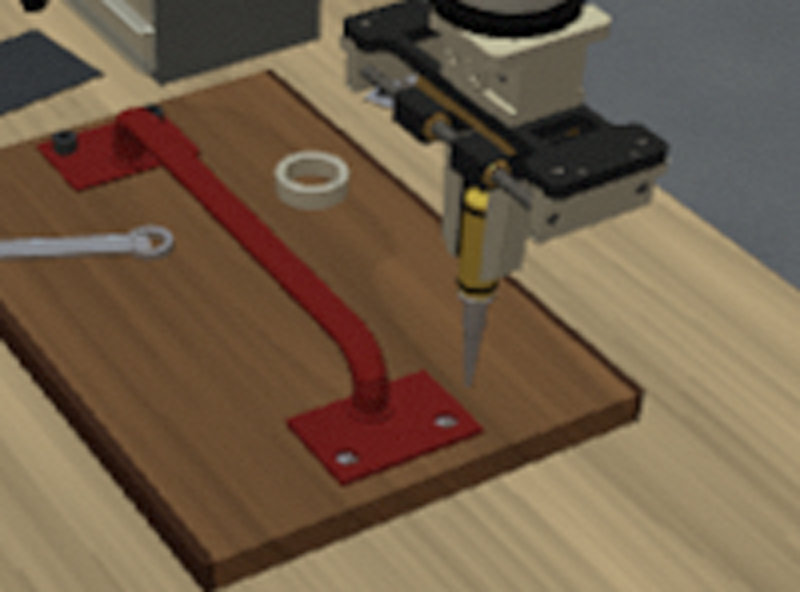

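The far hole is at (347.5,241.5), matching the prediction to under 1 px. The pin tip shows at about (316,246).

```bash
python3 - <<'E'
from h import *
im=cv2.imread("pics/w3.png"); cv2.imwrite("pics/w3a.png",cv2.resize(im[140:290,290:410],None,fx=4,fy=4,interpolation=2))
c=np.load("w3.npz")
print(atz(c,316,247,139),atz(c,316.3,294,261.2-49.2), proj(c,(584.2,-94.7,139)))
p=[atz(c,u,v,72) for u,v in [(317,36.5),(636,36.5),(317,345)]]; print(p)
E
```

```text
[584.76089762 -94.07767609 139.        ] [593.96425119 -93.97568695 212.        ] [315.24443631 246.34249014]
[array([412.25702433, -93.5599344 ,  72.        ]), array([411.72913686, 185.6220982 ,  72.        ]), array([718.78707653, -92.49890626,  72.        ])]
```

View pics/w3a.png

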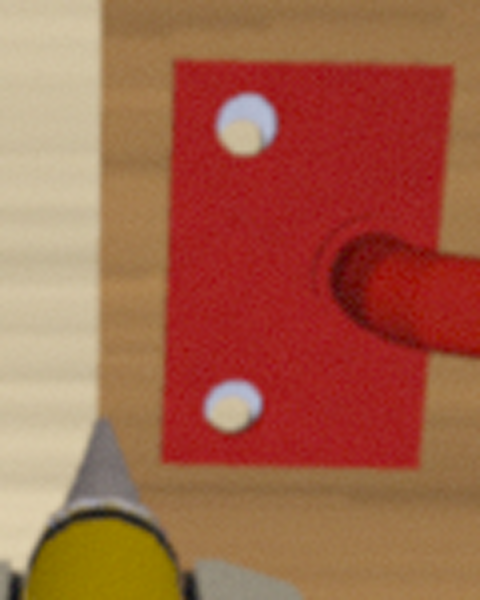

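Request:
drive_tool --increments '[[15,[7,16,0],[0,0,0]],[15,[7.5,16.5,-10],[0,0,0]],[15,[0,0,-20],[0,0,0]],[15,[0,0,-20],[0,0,0]],[15,[0,0,0],[0,0,0]]]'

```text
clock: 6.15
position: [597.4, -61.9, 208.8]
orientation: [-0.003, -0.001, 1.0, 0.0]
ft_force: [-0.3, -0.2, -2.2]
grip_width: 21.7
```

Request:
drive_tool --increments '[[15,[0,0,0],[0,0,0]],[15,[0,0,0],[0,0,0]]]'

```text
clock: 6.4
position: [599.9, -62.4, 213.7]
orientation: [0.001, -0.001, 1.0, -0.0]
ft_force: [-0.3, 0.0, -1.3]
grip_width: 21.5
```

```bash
python3 - <<'E'
from h import *
c=robot.calibration("wrist"); p=robot.get_obs()["position"];print(p);im=robot.capture("wrist"); cv2.imwrite("pics/w4.png",cv2.resize(im[100:350,220:440],None,fx=2.4,fy=2.4,interpolation=2))
np.savez("w4.npz",**{k:np.array(c[k]) for k in("mtx","R","t")})
print(proj(c,p-[0,0,122.2]),proj(c,(596.4,-61.6,78)),proj(c,(527,-60,78)))
im=robot.capture("side"); cv2.imwrite("pics/s4.png",cv2.resize(im[210:310,300:420],None,fx=6,fy=6,interpolation=2))
s=robot.calibration("side");print(proj(s,(596.4,-61.6,78)),proj(s,p-[0,0,122.2]))
E
```

```text
[599.86231059 -62.39830472 213.68939899]
[315.22649356 245.76185744] [316.18060819 237.51889894] [318.35439262 153.60828614]
[360.7934041  262.31581652] [362.49567843 257.9268857 ]
```

View pics/w4.png

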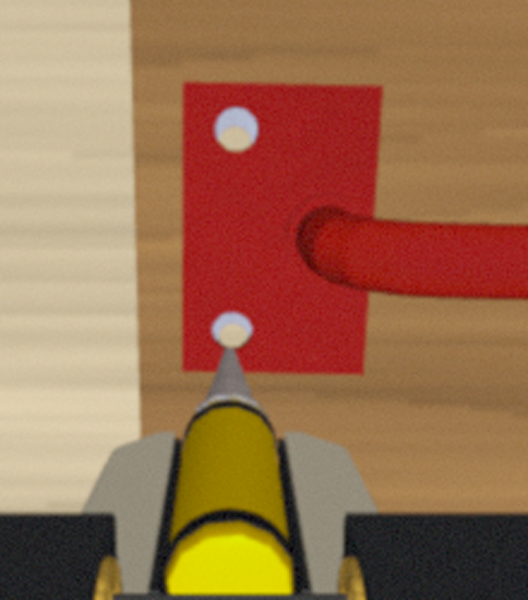

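View pics/s4.png

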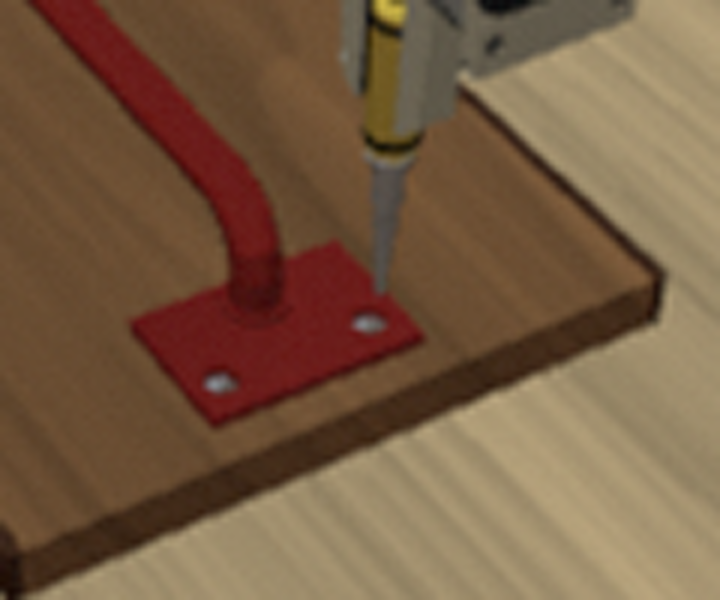

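Request:
drive_tool --increments '[[15,[0.7,0.3,-5],[0,0,0]],[15,[0,0,-5],[0,0,0]],[15,[0,0,-5],[0,0,0]],[15,[0,0,-3],[0,0,0]],[15,[0,0,0],[0,0,0]]]'

```text
clock: 7.12
position: [599.8, -61.7, 194.1]
orientation: [-0.0, -0.001, 1.0, 0.0]
ft_force: [0.0, -0.5, -1.5]
grip_width: 21.8
```

```bash
cat > snap.py <<'E'
from h import *
import sys
k=sys.argv[1]
print({a:np.round(b,2).tolist() for a,b in robot.get_obs().items() if a in("clock","position","ft_force","torque","grip_width")})
im=robot.capture("side"); a=cv2.resize(im[210:300,300:400],None,fx=5,fy=5,interpolation=2)
im=robot.capture("wrist"); b=cv2.resize(im[130:330,250:400],None,fx=2.25,fy=2.25,interpolation=2)
b=cv2.resize(b,(b.shape[1],450)); cv2.imwrite(f"pics/{k}.png",np.hstack([a[:450],b])[:, :800])
E
python3 snap.py c5
```

```text
{'clock': 7.12, 'position': [599.82, -61.68, 194.15], 'ft_force': [0.01, -0.47, -1.46], 'torque': [-0.0, -0.02, -0.02], 'grip_width': 21.79}
```

View pics/c5.png

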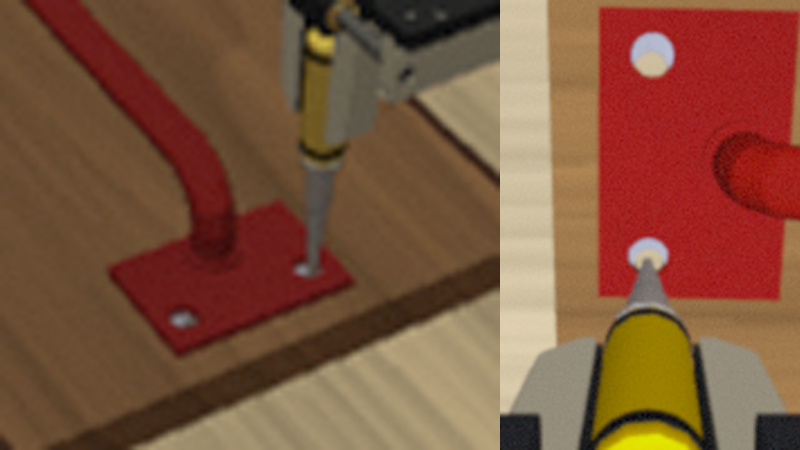

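The tip is in the far hole with no side force, so I continue down.

Request:
drive_tool --increments '[[15,[0,0,-3],[0,0,0]],[15,[0,0,-3],[0,0,0]],[15,[0,0,-3],[0,0,0]],[15,[0,0,0],[0,0,0]]]'

```text
clock: 7.72
position: [599.8, -61.7, 185.1]
orientation: [-0.0, -0.001, 1.0, 0.0]
ft_force: [1.4, 0.4, -1.6]
grip_width: 21.5
```

Request:
drive_tool --increments '[[15,[0,0,-3],[0,0,0]],[15,[0,0,-3],[0,0,0]],[15,[0,0,0],[0,0,0]]]'

```text
clock: 8.1
position: [599.8, -61.6, 179.2]
orientation: [-0.0, -0.001, 1.0, 0.0]
ft_force: [0.5, 0.9, -2.5]
grip_width: 21.7
```

Request:
drive_tool --increments '[[15,[0,0,-3],[0,0,0]],[15,[0,0,-3],[0,0,0]],[15,[0,0,0],[0,0,0]]]'

```text
clock: 8.48
position: [599.8, -61.7, 173.2]
orientation: [-0.0, -0.001, 1.0, 0.0]
ft_force: [0.3, -0.2, -1.8]
grip_width: 21.6
```

Request:
drive_tool --increments '[[15,[0,0,-3],[0,0,0]],[15,[0,0,-2],[0,0,0]],[15,[0,0,0],[0,0,0]]]'

```text
clock: 8.85
position: [600.0, -61.7, 168.4]
orientation: [-0.0, -0.001, 1.0, 0.0]
ft_force: [-0.3, 0.1, -3.5]
grip_width: 21.5
```

Request:
drive_tool --increments '[[15,[0,0,-2],[0,0,0]],[15,[0,0,-2],[0,0,0]],[15,[0,0,0],[0,0,0]]]'

```text
clock: 9.22
position: [600.2, -61.7, 165.0]
orientation: [0.0, -0.001, 1.0, 0.0]
ft_force: [-1.7, 0.8, 3.3]
grip_width: 21.4
```

Request:
drive_tool --increments '[[15,[0,0,-2],[0,0,0]],[15,[0,0,-2],[0,0,0]],[15,[0,0,0],[0,0,0]]]'

```text
clock: 9.6
position: [600.4, -61.6, 160.6]
orientation: [0.0, -0.001, 1.0, 0.0]
ft_force: [0.1, 1.3, 2.9]
grip_width: 21.5
```

```bash
python3 snap.py c6
```

```text
{'clock': 9.6, 'position': [600.35, -61.64, 160.63], 'ft_force': [0.15, 1.27, 2.94], 'torque': [0.36, -0.11, 0.02], 'grip_width': 21.45}
```

View pics/c6.png

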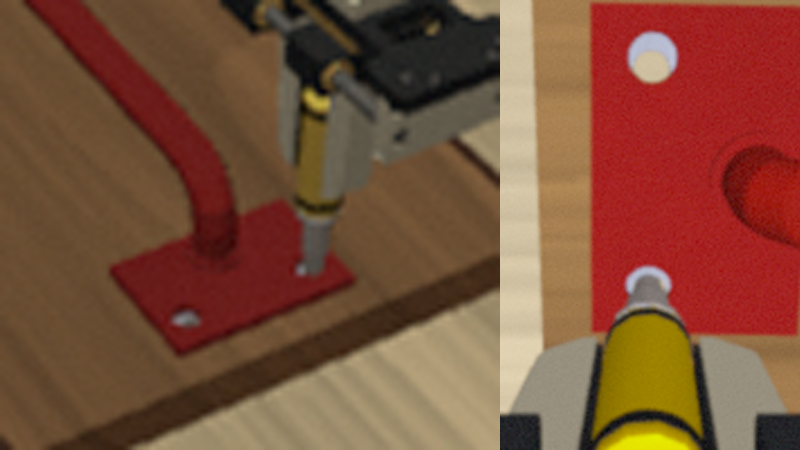

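Request:
drive_tool --increments '[[15,[0,0,-2],[0,0,0]],[15,[0,0,-1],[0,0,0]],[15,[0,0,0],[0,0,0]]]'

```text
clock: 10.07
position: [600.5, -61.6, 158.0]
orientation: [0.001, -0.001, 1.0, 0.0]
ft_force: [0.4, 0.6, 4.8]
grip_width: 21.6
```

Request:
drive_tool --increments '[[15,[0,0,-2],[0,0,0]],[15,[0,0,-1],[0,0,0]],[15,[0,0,0],[0,0,0]]]'

```text
clock: 10.45
position: [600.7, -61.7, 155.1]
orientation: [0.001, -0.001, 1.0, 0.0]
ft_force: [0.1, 1.7, 6.1]
grip_width: 21.7
```

Request:
drive_tool --increments '[[15,[0,0,-2],[0,0,0]],[15,[0,0,0],[0,0,0]]]'

```text
clock: 10.7
position: [600.8, -61.6, 153.2]
orientation: [0.001, -0.001, 1.0, 0.0]
ft_force: [1.7, 2.1, 5.1]
grip_width: 21.7
```

Request:
drive_tool --increments '[[15,[0,0,-1],[0,0,0]],[15,[0,0,-1],[0,0,0]],[15,[0,0,0],[0,0,0]]]'

```text
clock: 11.08
position: [601.0, -61.6, 152.0]
orientation: [0.001, -0.001, 1.0, -0.0]
ft_force: [0.6, 2.5, 9.1]
grip_width: 21.9
```

Request:
drive_tool --increments '[[15,[0,0,-1],[0,0,0]],[15,[0,0,0],[0,0,0]]]'

```text
clock: 11.32
position: [601.1, -61.6, 151.1]
orientation: [0.001, -0.001, 1.0, 0.0]
ft_force: [0.8, 1.5, 9.8]
grip_width: 22.0
```

Request:
drive_tool --increments '[[15,[0,0,-1],[0,0,0]],[15,[0,0,0],[0,0,0]]]'

```text
clock: 11.58
position: [601.0, -61.5, 149.5]
orientation: [0.001, -0.001, 1.0, 0.0]
ft_force: [1.3, 2.0, 7.2]
grip_width: 21.8
```

Request:
drive_tool --increments '[[15,[0,0.3,-1],[0,0,0]],[15,[0,0,0],[0,0,0]]]'

```text
clock: 11.82
position: [601.0, -61.4, 148.3]
orientation: [0.001, -0.001, 1.0, -0.0]
ft_force: [1.3, 2.3, 4.5]
grip_width: 21.5
```

Request:
drive_tool --increments '[[15,[0,0.2,-1],[0,0,0]],[15,[0,0,0],[0,0,0]]]'

```text
clock: 12.08
position: [601.0, -61.3, 147.4]
orientation: [0.001, -0.001, 1.0, -0.0]
ft_force: [2.0, 1.3, 5.5]
grip_width: 21.5
```

Request:
drive_tool --increments '[[15,[0,0,-1],[0,0,0]],[15,[0,0,0],[0,0,0]]]'

```text
clock: 12.32
position: [601.0, -61.3, 146.4]
orientation: [0.001, -0.001, 1.0, -0.0]
ft_force: [2.6, 1.1, 5.5]
grip_width: 21.5
```

Request:
drive_tool --increments '[[15,[0.3,0.2,-1],[0,0,0]],[15,[0,0,0],[0,0,0]]]'

```text
clock: 12.58
position: [601.1, -61.3, 145.2]
orientation: [0.001, -0.001, 1.0, -0.0]
ft_force: [2.0, 0.8, 5.2]
grip_width: 21.6
```

Request:
drive_tool --increments '[[15,[0.3,0,-1],[0,0,0]],[15,[0,0,0],[0,0,0]]]'

```text
clock: 12.82
position: [601.2, -61.2, 144.0]
orientation: [0.001, -0.001, 1.0, -0.0]
ft_force: [2.2, 0.2, 4.9]
grip_width: 21.3
```

Request:
drive_tool --increments '[[15,[0,0,-1],[0,0,0]],[15,[0,0,0],[0,0,0]]]'

```text
clock: 13.08
position: [601.3, -61.3, 143.3]
orientation: [0.001, -0.001, 1.0, -0.0]
ft_force: [1.0, 1.2, 7.0]
grip_width: 21.5
```

```bash
python3 snap.py c7
```

```text
{'clock': 13.08, 'position': [601.26, -61.26, 143.32], 'ft_force': [1.05, 1.17, 7.02], 'torque': [0.2, -0.27, 0.07], 'grip_width': 21.54}
```

View pics/c7.png

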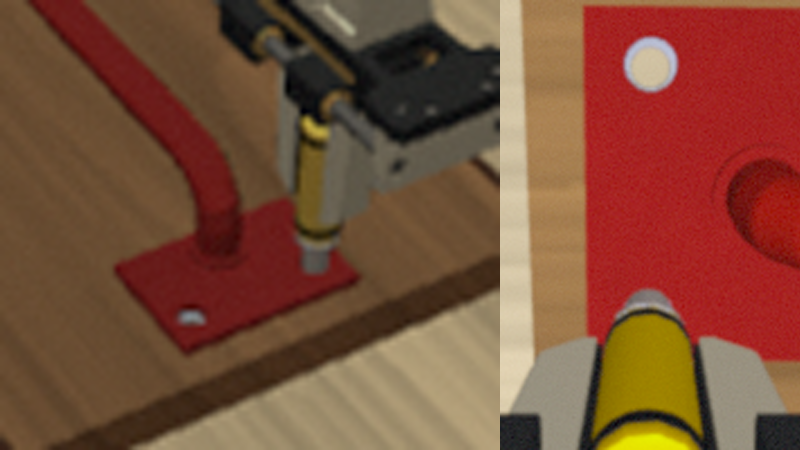

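The handle is in line: the near hole at (650,65) in the crop is concentric with its bush. I keep going to bed the pin.

Request:
drive_tool --increments '[[15,[0.2,0.2,-1],[0,0,0]],[15,[0,0,0],[0,0,0]]]'

```text
clock: 13.42
position: [601.5, -61.2, 142.8]
orientation: [0.001, -0.001, 1.0, -0.0]
ft_force: [-0.9, 0.4, 9.2]
grip_width: 21.7
```

Request:
drive_tool --increments '[[15,[0,0,-1],[0,0,0]],[15,[0,0,0],[0,0,0]]]'

```text
clock: 13.68
position: [601.7, -61.2, 142.4]
orientation: [0.001, -0.001, 1.0, -0.0]
ft_force: [-1.2, 1.2, 11.6]
grip_width: 21.3
```

Request:
drive_tool --increments '[[15,[0,0,-0.8],[0,0,0]],[15,[0,0,0],[0,0,0]]]'

```text
clock: 13.92
position: [601.9, -61.2, 142.2]
orientation: [0.001, -0.001, 1.0, -0.0]
ft_force: [-3.0, 1.2, 15.5]
grip_width: 21.5
```

Request:
drive_tool --increments '[[15,[-0.5,0.2,-0.2],[0,0,0]],[15,[0,0,0],[0,0,0]],[15,[0,0,0],[0,0,0]]]'

```text
clock: 14.3
position: [601.8, -61.2, 142.2]
orientation: [0.002, -0.001, 1.0, -0.001]
ft_force: [-1.8, -0.4, 15.5]
grip_width: 21.4
```

Request:
drive_tool --increments '[[15,[-0.3,0,-0.3],[0,0,0]],[15,[0,0,0],[0,0,0]],[15,[0,0,0],[0,0,0]]]'

```text
clock: 14.68
position: [601.7, -61.2, 142.2]
orientation: [0.002, -0.001, 1.0, -0.001]
ft_force: [-1.6, 0.6, 16.6]
grip_width: 21.6
```

```bash
python3 snap.py c8
```

```text
{'clock': 14.68, 'position': [601.68, -61.19, 142.19], 'ft_force': [-1.63, 0.6, 16.6], 'torque': [0.15, 0.35, 0.03], 'grip_width': 21.58}
```

View pics/c8.png

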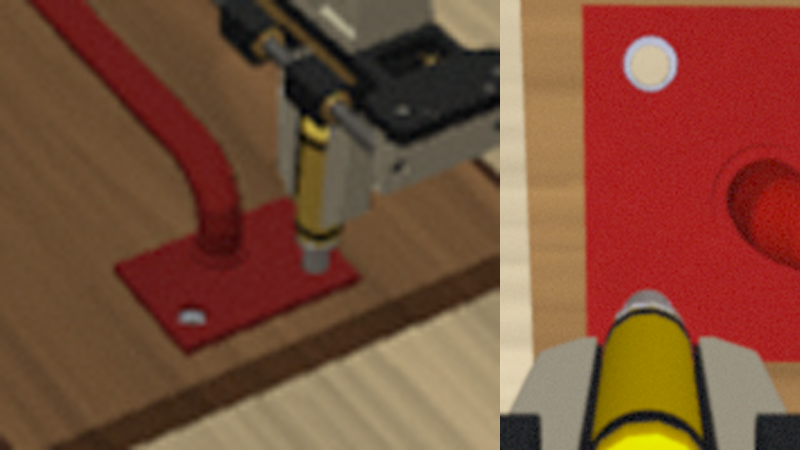

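Bedded: z is unchanged at 142.2 as the force rose from 15.5 to 16.6 N on the gauge. With the 1.5 N pin weight that is about 18 N. Next I ease off and release.

Request:
drive_tool --increments '[[15,[0,0,1.5],[0,0,0]],[15,[0,0,1.2],[0,0,0]],[15,[0,0,0],[0,0,0]]]'

```text
clock: 15.15
position: [601.2, -61.1, 142.6]
orientation: [0.001, -0.001, 1.0, -0.0]
ft_force: [5.9, -1.0, 2.4]
grip_width: 21.9
```

Request:
drive_tool --increments '[[26,[0,0,0],[0,0,0]],[32,[0,0,0],[0,0,0]],[45,[0,0,0],[0,0,0]],[45,[0,0,0],[0,0,0]]]'

```text
clock: 15.65
position: [599.7, -60.6, 141.6]
orientation: [-0.0, -0.001, 1.0, 0.0]
ft_force: [0.4, -0.0, -0.9]
grip_width: 43.8
```

Request:
drive_tool --increments '[[45,[0,0,20],[0,0,0]],[45,[0,0,40],[0,0,0]],[45,[0,0,40],[0,0,0]],[45,[-5,-15,15],[0,0,0]],[45,[0,0,0],[0,0,0]]]'

```text
clock: 16.27
position: [595.4, -77.1, 258.6]
orientation: [0.001, -0.0, 1.0, -0.001]
ft_force: [-0.9, 0.1, 0.4]
grip_width: 45.2
```

```bash
python3 - <<'E'
from h import *
c=robot.calibration("wrist"); o=robot.get_obs();print(o["position"],o["ft_force"]);im=robot.capture("wrist"); cv2.imwrite("pics/w9.png",cv2.resize(im[100:350,200:440],None,fx=2.4,fy=2.4,interpolation=2))
np.savez("w9.npz",**{k:np.array(c[k]) for k in("mtx","R","t")})
im=robot.capture("side"); cv2.imwrite("pics/s9.png",cv2.resize(im[210:310,300:420],None,fx=6,fy=6,interpolation=2)); 
s=robot.calibration("side")
for x in (598,600,602): print(x,proj(s,(x,-61.4,93+74)),proj(s,(x,-61.4,93)),proj(c,(x,-61.4,93+74)))
E
```

```text
[595.39985714 -77.14913352 258.63848374] [-0.869639    0.14661321  0.36169668]
598 [363.57595422 233.95265775] [361.65999023 257.49324934] [336.71849644 260.58285998]
600 [364.2876719  233.66752492] [362.34426679 257.20453847] [336.66967917 263.15717925]
602 [364.99844117 233.38277205] [363.02766822 256.91619684] [336.62108049 265.71997159]
```

View pics/w9.png

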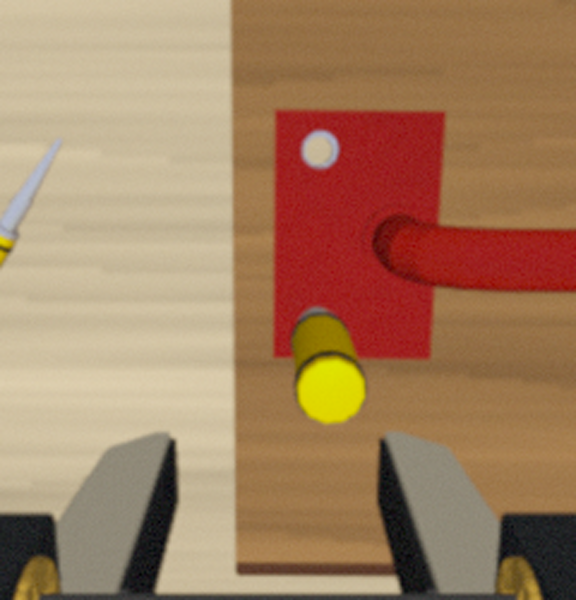

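View pics/s9.png

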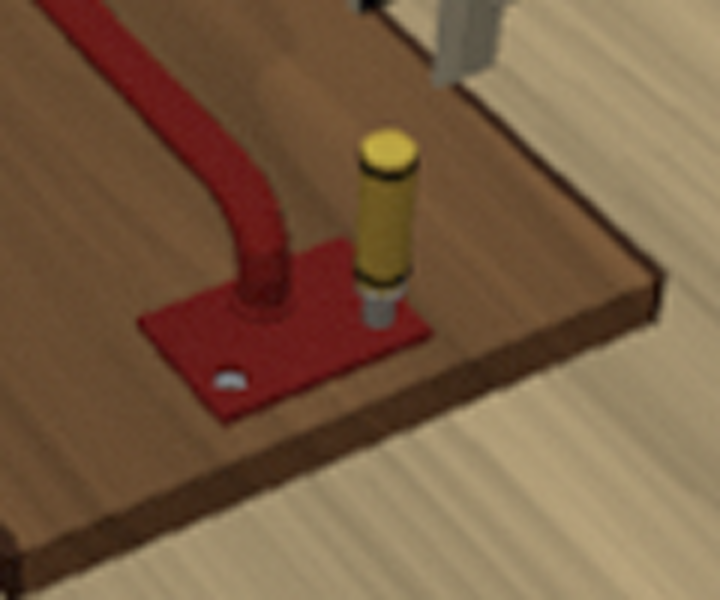

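The pin stands clear and near upright with the near hole concentric at (320,149). On easing, the hand read 0.4 mm higher with a 6 N side load. I'll re-seat the pin by pressing its top with the closed fingertips, which adds no side pull.

Request:
drive_tool --increments '[[0,[3,8,0],[0,0,0]],[0,[2.6,8,0],[0,0,0]],[0,[0,0,-20],[0,0,0]],[0,[0,0,-20],[0,0,0]],[0,[0,0,-15],[0,0,0]]]'

```text
clock: 17.0
position: [599.6, -59.5, 199.1]
orientation: [-0.002, -0.001, 1.0, 0.0]
ft_force: [0.3, -0.9, -0.1]
grip_width: 1.7
```

Request:
drive_tool --increments '[[0,[0,0,0],[0,0,0]],[0,[0,0,-3],[0,0,0]],[0,[0,0,0],[0,0,0]]]'

```text
clock: 17.38
position: [601.0, -59.8, 199.6]
orientation: [0.001, -0.001, 1.0, -0.0]
ft_force: [0.3, 0.2, -0.7]
grip_width: 0.5
```

Request:
drive_tool --increments '[[0,[0,-1.3,-3],[0,0,0]],[0,[0,0,-2],[0,0,0]],[0,[0,0,-1],[0,0,0]],[0,[0,0,0],[0,0,0]]]'

```text
clock: 17.88
position: [600.6, -60.9, 192.9]
orientation: [-0.0, -0.001, 1.0, 0.0]
ft_force: [-0.6, -0.1, 0.1]
grip_width: 0.7
```

Request:
drive_tool --increments '[[0,[0,0,-1],[0,0,0]],[0,[0,0,0],[0,0,0]]]'

```text
clock: 18.12
position: [601.1, -61.0, 192.6]
orientation: [0.001, -0.001, 1.0, -0.0]
ft_force: [0.1, -0.1, 2.5]
grip_width: 0.3
```

Request:
drive_tool --increments '[[0,[0,0,-1],[0,0,0]],[0,[0,0,0],[0,0,0]]]'

```text
clock: 18.38
position: [601.5, -61.1, 192.5]
orientation: [0.001, -0.001, 1.0, -0.0]
ft_force: [-0.2, 0.7, 7.2]
grip_width: 0.7
```

Contact is at 192.6 with hardly any yield, so the pin is bedded. I finish the press to about 17 N.

Request:
drive_tool --increments '[[0,[-0.2,0,-1],[0,0,0]],[0,[0,0,-1],[0,0,0]],[0,[0,0,0],[0,0,0]]]'

```text
clock: 18.75
position: [602.3, -61.2, 192.3]
orientation: [0.003, -0.001, 1.0, -0.001]
ft_force: [-0.3, 0.3, 13.5]
grip_width: 0.3
```

Request:
drive_tool --increments '[[0,[-0.2,0,-0.6],[0,0,0]],[0,[0,0,0],[0,0,0]]]'

```text
clock: 19.0
position: [602.4, -61.3, 192.2]
orientation: [0.003, -0.001, 1.0, -0.001]
ft_force: [-0.5, 0.7, 16.7]
grip_width: 0.8
```

Request:
drive_tool --increments '[[0,[0,0,5],[0,0,0]],[0,[0,0,20],[0,0,0]],[50,[0,0,35],[0,0,0]],[50,[0,-50,0],[0,0,0]],[50,[0,-57,0],[0,0,0]]]'

```text
clock: 19.62
position: [600.8, -168.3, 250.3]
orientation: [0.001, -0.002, 1.0, -0.0]
ft_force: [0.5, -0.5, -0.5]
grip_width: 25.5
```

Request:
drive_tool --increments '[[50,[-2,-57,0],[0,0,0]],[50,[-2,-57,0],[0,0,0]],[50,[-2,-57,0],[0,0,0]],[50,[0,0,-10],[0,0,0]],[50,[0,0,0],[0,0,0]]]'

```text
clock: 20.25
position: [593.6, -338.5, 237.3]
orientation: [-0.001, -0.0, 1.0, 0.001]
ft_force: [0.2, 0.3, 0.1]
grip_width: 49.9
```

```bash
python3 - <<'E'
from h import *
c=robot.calibration("wrist"); o=robot.get_obs();print(o["position"],o["ft_force"]);im=robot.capture("wrist"); cv2.imwrite("pics/w10.png",im[60:420,120:600])
np.savez("w10.npz",**{k:np.array(c[k]) for k in("mtx","R","t")})
print(proj(c,(595.2,-339,98))-[120,60])
E
```

```text
[ 593.62554989 -338.53659807  237.30237931] [0.16992289 0.33746787 0.12793298]
[194.36896015 182.58176539]
```

View pics/w10.png

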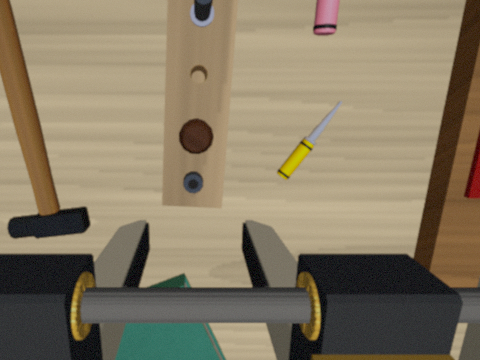

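The bolt head at (193.5,182) is within 1 px of the prediction, so I descend.

Request:
drive_tool --increments '[[50,[1,-0.8,-40],[0,0,0]],[50,[0,0,-40],[0,0,0]],[50,[0,0,-35],[0,0,0]],[50,[0,0,0],[0,0,0]],[50,[0,0,0],[0,0,0]]]'

```text
clock: 20.92
position: [596.4, -339.3, 125.7]
orientation: [0.001, -0.001, 1.0, -0.001]
ft_force: [-0.3, 0.1, 0.8]
grip_width: 49.8
```

Request:
drive_tool --increments '[[50,[0,0,-5],[0,0,0]],[50,[0,0,0],[0,0,0]],[50,[0,0,0],[0,0,0]]]'

```text
clock: 21.3
position: [595.5, -339.9, 119.1]
orientation: [0.0, -0.001, 1.0, -0.0]
ft_force: [-0.3, 0.5, 0.7]
grip_width: 50.0
```

Request:
drive_tool --increments '[[50,[-0.7,0.3,-5],[0,0,0]],[50,[0,0,-2.5],[0,0,0]],[50,[0,0,0],[0,0,0]],[10,[0,0,0],[0,0,0]],[10,[0,0,0],[0,0,0]]]'

```text
clock: 21.92
position: [594.6, -339.5, 111.1]
orientation: [0.0, -0.001, 1.0, -0.0]
ft_force: [0.2, -0.2, -0.1]
grip_width: 34.6
```

Request:
drive_tool --increments '[[10,[0,0,0],[0,0,0]],[10,[0,0,0],[0,0,0]],[10,[0,0,0],[0,0,0]]]'

```text
clock: 22.3
position: [594.6, -339.5, 111.1]
orientation: [0.0, -0.001, 1.0, -0.0]
ft_force: [0.6, -0.4, 0.7]
grip_width: 17.5
```

Request:
drive_tool --increments '[[10,[0,0,15],[0,0,0]],[10,[0,0,35],[0,0,0]],[10,[0,0,50],[0,0,0]],[10,[0,0,30],[0,0,0]],[10,[0,45,0],[0,0,0]]]'

```text
clock: 22.92
position: [595.8, -297.4, 246.6]
orientation: [0.003, 0.001, 1.0, -0.002]
ft_force: [0.4, 0.8, -0.4]
grip_width: 17.1
```

Request:
drive_tool --increments '[[10,[-12,50,0],[0,0,0]],[10,[-17,50,0],[0,0,0]],[10,[-17,50,0],[0,0,0]],[10,[-17,44,0],[0,0,0]],[10,[0,0,0],[0,0,0]]]'

```text
clock: 23.55
position: [531.0, -97.7, 242.4]
orientation: [0.001, -0.003, 1.0, 0.0]
ft_force: [0.9, -0.2, -1.2]
grip_width: 16.6
```

```bash
python3 - <<'E'
from h import *
c=np.load("w9.npz"); print(atz(c,200+320/2.4,100+149/2.4,78),atz(c,200+320/2.4,100+149/2.4,69))
c=robot.calibration("wrist"); o=robot.get_obs();p=o["position"];print(p,o["ft_force"]);im=robot.capture("wrist"); cv2.imwrite("pics/w11.png",cv2.resize(im[100:350,200:440],None,fx=2.4,fy=2.4,interpolation=2))
np.savez("w11.npz",**{k:np.array(c[k]) for k in("mtx","R","t")})
print((proj(c,p-[0,0,67.1])-[200,100])*2.4)
E
```

```text
[530.88079107 -60.42271078  78.        ] [531.20394723 -59.96433973  69.        ]
[531.00790003 -97.71560355 242.3623129 ] [ 0.8608394  -0.2474675  -1.16264886]
[276.28685489 405.15486107]
```

View pics/w11.png

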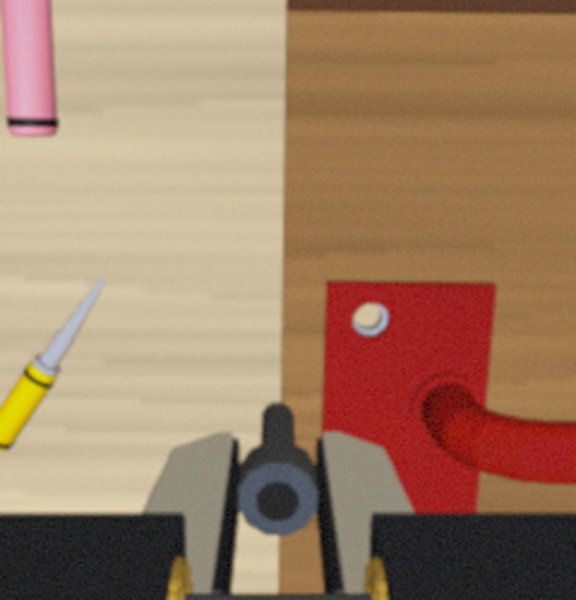

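```bash
python3 - <<'E'
from h import *
c=np.load("w11.npz"); print(atz(c,200+370.5/2.4,100+319/2.4,78), atz(c,200+278/2.4,100+408/2.4,242.4-67.1))
E
```

```text
[530.38583515 -60.80204604  78.        ] [531.82600843 -97.23839753 175.3       ]
```

Request:
drive_tool --increments '[[10,[0,18,-15],[0,0,0]],[10,[0,18,-20],[0,0,0]],[10,[0,0,-30],[0,0,0]],[10,[0,0,-15],[0,0,0]],[10,[0,0,0],[0,0,0]]]'

```text
clock: 24.22
position: [530.3, -64.0, 158.7]
orientation: [-0.002, -0.001, 1.0, 0.0]
ft_force: [0.1, -0.8, -1.0]
grip_width: 16.8
```

Request:
drive_tool --increments '[[10,[0,0,0],[0,0,0]],[10,[0,0,0],[0,0,0]]]'

```text
clock: 24.48
position: [532.4, -64.7, 162.2]
orientation: [0.001, -0.001, 1.0, -0.0]
ft_force: [0.2, 0.6, -0.4]
grip_width: 16.7
```

```bash
python3 - <<'E'
from h import *
c=robot.calibration("wrist"); o=robot.get_obs();p=o["position"];print(p,o["ft_force"]);im=robot.capture("wrist"); cv2.imwrite("pics/w12.png",cv2.resize(im[150:350,240:400],None,fx=3,fy=3,interpolation=2))
np.savez("w12.npz",**{k:np.array(c[k]) for k in("mtx","R","t")})
f=lambda X:(proj(c,X)-[240,150])*3
print(f(p-[0,0,67.1]),f((530.9,-60.4,78)))
im=robot.capture("side"); cv2.imwrite("pics/s12.png",cv2.resize(im[210:310,290:410],None,fx=6,fy=6,interpolation=2))
c=robot.calibration("side");f=lambda X:(proj(c,X)-[290,210])*6
print(f(p-[0,0,67.1]),f((530.9,-60.4,78)))
E
```

```text
[532.37505866 -64.74205009 162.2247589 ] [ 0.1769989   0.59604721 -0.40173577]
[225.39198231 356.26125477] [243.84539264 325.53753067]
[297.04136454 344.21965949] [286.63754908 370.22721375]
```

View pics/w12.png

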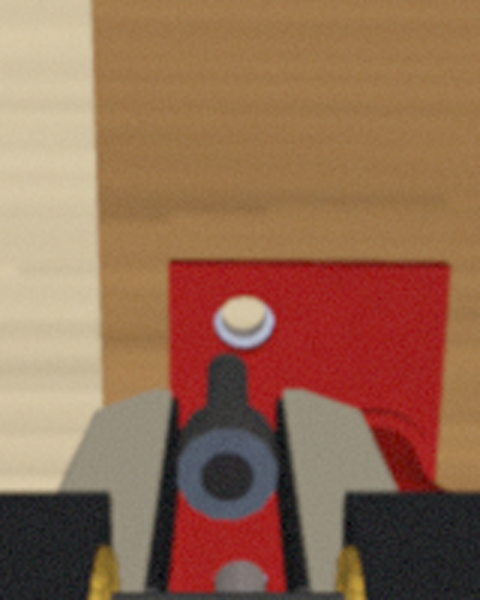

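View pics/s12.png

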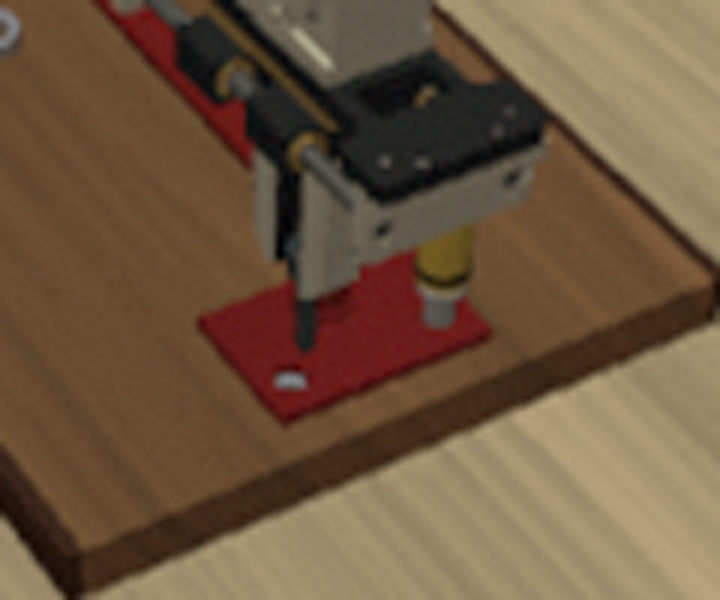

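```bash
python3 - <<'E'
from h import *
from scipy.optimize import least_squares
c=np.load("w12.npz");p=np.array([532.38,-64.74,162.22])
f=lambda X:(proj(c,X)-[240,150])*3
print("head pred",f(p-[0,0,13.1]), f(p-[0,0,13.1]+[3,0,0]))
print("head",atz(c,240+227.5/3,150+473/3,149.1))
print("tip",atz(c,240+227.5/3,150+355/3,95.1)+[3,0,0])
print("hole",atz(c,240+244/3,150+322/3,78))
c=np.load("w11.npz");print("head11",atz(c,200+278/2.4,100+498/2.4,229.3)-[531.0,-97.7,0], atz(c,200+278/2.4,100+404/2.4,175.3)+[3,0,0]-[531.0,-97.7,0])
E
```

```text
head pred [224.91512303 466.37189791] [224.89611102 482.4897924 ]
head [533.61935284 -64.30141473 149.1       ]
tip [535.08771185 -64.2772076   95.1       ]
hole [530.01913772 -60.36895589  78.        ]
head11 [  1.11934597   0.39999315 229.3       ] [  2.65353463   0.45517125 175.3       ]
```

Request:
drive_tool --increments '[[10,[-4.6,3.9,0],[0,0,0]],[10,[0,0,-4],[0,0,0]],[10,[0,0,-4],[0,0,0]],[10,[0,0,-4],[0,0,0]],[10,[0,0,0],[0,0,0]]]'

```text
clock: 25.2
position: [526.6, -60.5, 148.2]
orientation: [-0.001, -0.001, 1.0, 0.0]
ft_force: [0.5, -0.3, -0.4]
grip_width: 16.7
```

```bash
python3 - <<'E'
from h import *
c=robot.calibration("wrist"); o=robot.get_obs();p=o["position"];print(p,o["ft_force"]);im=robot.capture("wrist"); cv2.imwrite("pics/w13.png",cv2.resize(im[190:300,270:370],None,fx=5,fy=5,interpolation=2))
im=robot.capture("side"); cv2.imwrite("pics/s13.png",cv2.resize(im[230:290,310:370],None,fx=9,fy=9,interpolation=2))
E
```

```text
[526.58802183 -60.46005343 148.24124066] [ 0.54751161 -0.29090078 -0.37191551]
```

View pics/w13.png

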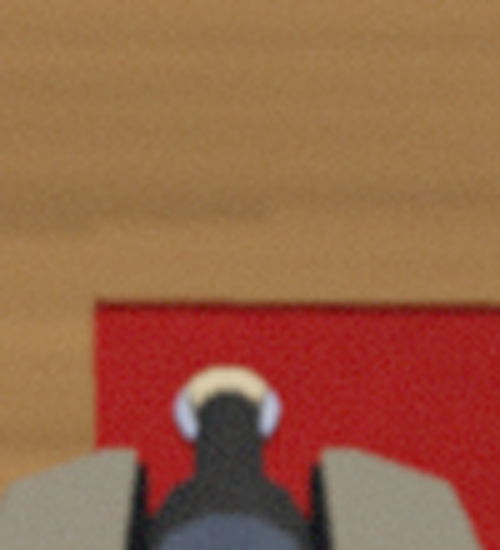

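View pics/s13.png

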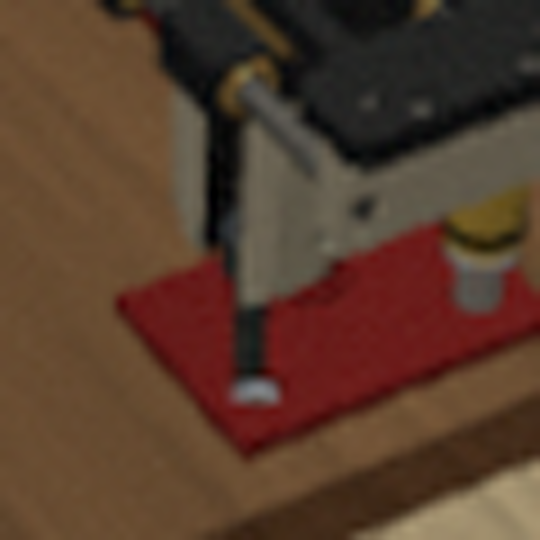

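Request:
drive_tool --increments '[[10,[0,0,0],[0,0,0]],[10,[0,0,-3],[0,0,0]],[10,[0,0,0],[0,0,0]]]'

```text
clock: 25.68
position: [526.8, -60.5, 145.6]
orientation: [-0.0, -0.001, 1.0, 0.0]
ft_force: [-0.2, -0.0, -1.2]
grip_width: 17.2
```

Request:
drive_tool --increments '[[10,[0,0,-3],[0,0,0]],[10,[0,0,-3],[0,0,0]],[10,[0,0,0],[0,0,0]]]'

```text
clock: 26.05
position: [526.7, -60.5, 139.5]
orientation: [-0.0, -0.001, 1.0, 0.0]
ft_force: [0.5, 0.1, -0.7]
grip_width: 17.3
```

Request:
drive_tool --increments '[[10,[0.8,0,-2],[0,0,0]],[10,[0,0,-2],[0,0,0]],[10,[0,0,0],[0,0,0]]]'

```text
clock: 26.42
position: [527.6, -60.5, 135.7]
orientation: [-0.0, -0.001, 1.0, 0.0]
ft_force: [0.8, -0.5, -0.7]
grip_width: 16.7
```

Request:
drive_tool --increments '[[10,[0,0,-2],[0,0,0]],[10,[0,0,-2],[0,0,0]],[10,[0,0,0],[0,0,0]]]'

```text
clock: 26.8
position: [527.8, -60.6, 131.8]
orientation: [0.0, -0.001, 1.0, -0.0]
ft_force: [1.1, 0.5, -1.4]
grip_width: 16.9
```

Request:
drive_tool --increments '[[10,[0,0,-2],[0,0,0]],[10,[0,0,-2],[0,0,0]],[10,[0,0,0],[0,0,0]]]'

```text
clock: 27.18
position: [527.8, -60.5, 127.8]
orientation: [0.0, -0.001, 1.0, -0.0]
ft_force: [1.0, 0.1, -0.7]
grip_width: 17.1
```

The tip is through the bush with no resistance, so I continue home (expected TCP z about 105).

Request:
drive_tool --increments '[[10,[0.3,0,-3],[0,0,0]],[10,[0,0,-3],[0,0,0]],[10,[0,0,-3],[0,0,0]],[10,[0,0,0],[0,0,0]]]'

```text
clock: 27.68
position: [527.9, -60.5, 118.5]
orientation: [-0.0, -0.001, 1.0, 0.0]
ft_force: [1.6, 0.2, -1.6]
grip_width: 17.2
```

Request:
drive_tool --increments '[[10,[0,0,-3],[0,0,0]],[10,[0,0,-3],[0,0,0]],[10,[0,0,-2],[0,0,0]],[10,[0,0,0],[0,0,0]]]'

```text
clock: 28.18
position: [528.1, -60.5, 110.8]
orientation: [0.0, -0.001, 1.0, -0.0]
ft_force: [2.5, -1.2, -1.2]
grip_width: 17.0
```

Request:
drive_tool --increments '[[10,[0,0,-2],[0,0,0]],[10,[0,0,-1.5],[0,0,0]],[10,[0,0,0],[0,0,0]]]'

```text
clock: 28.55
position: [528.2, -60.6, 107.4]
orientation: [0.0, -0.001, 1.0, -0.0]
ft_force: [3.1, -1.2, -0.3]
grip_width: 17.0
```

Request:
drive_tool --increments '[[10,[0.8,-0.3,0],[0,0,0]],[10,[0,0,-1],[0,0,0]],[10,[0,0,0],[0,0,0]]]'

```text
clock: 28.92
position: [528.6, -60.8, 106.2]
orientation: [-0.0, -0.001, 1.0, 0.0]
ft_force: [0.7, 1.0, -0.5]
grip_width: 17.4
```

Request:
drive_tool --increments '[[10,[0.3,0,-1],[0,0,0]],[10,[0,0,0],[0,0,0]]]'

```text
clock: 29.18
position: [528.8, -60.8, 105.1]
orientation: [-0.0, -0.001, 1.0, 0.0]
ft_force: [1.2, 0.1, -1.1]
grip_width: 16.9
```

Request:
drive_tool --increments '[[10,[0,0,-1],[0,0,0]],[10,[0,0,0],[0,0,0]]]'

```text
clock: 29.42
position: [529.2, -60.8, 104.9]
orientation: [-0.0, -0.001, 1.0, -0.0]
ft_force: [-1.1, -0.2, 4.9]
grip_width: 16.7
```

Request:
drive_tool --increments '[[10,[-0.2,0,-1],[0,0,0]],[10,[0,0,0],[0,0,0]],[10,[0,0,0.6],[0,0,0]],[10,[0,0,0.6],[0,0,0]]]'

```text
clock: 29.92
position: [529.3, -60.9, 105.0]
orientation: [0.0, -0.001, 1.0, -0.0]
ft_force: [1.9, 0.4, -0.5]
grip_width: 16.8
```

Request:
drive_tool --increments '[[20,[0,0,0],[0,0,0]],[26,[0,0,0],[0,0,0]],[36,[0,0,0],[0,0,0]],[40,[0,0,3],[0,0,0]]]'

```text
clock: 30.42
position: [528.6, -60.8, 107.3]
orientation: [-0.0, -0.001, 1.0, 0.0]
ft_force: [0.3, -0.2, -0.1]
grip_width: 38.7
```

Request:
drive_tool --increments '[[40,[0,0,15],[0,0,0]],[40,[0,0,35],[0,0,0]],[40,[-5,-10,40],[0,0,0]],[40,[-20,-40,40],[0,0,0]],[40,[0,0,0],[0,0,0]]]'

```text
clock: 31.05
position: [505.4, -113.5, 243.4]
orientation: [0.004, 0.0, 1.0, -0.002]
ft_force: [0.3, 0.8, 0.2]
grip_width: 40.1
```

```bash
python3 - <<'E'
from h import *
o=robot.get_obs();print(o["position"],o["ft_force"])
im=robot.capture("wrist"); cv2.imwrite("pics/w14.png",cv2.resize(im[130:330,290:450],None,fx=3,fy=3,interpolation=2))
im=robot.capture("side"); cv2.imwrite("pics/s14.png",cv2.resize(im[210:300,300:400],None,fx=6,fy=6,interpolation=2))
im=robot.capture("top"); cv2.imwrite("pics/t14.png",im)
E
```

```text
[ 505.42359734 -113.47195387  243.39803498] [0.31651729 0.78487078 0.19498847]
```

View pics/w14.png

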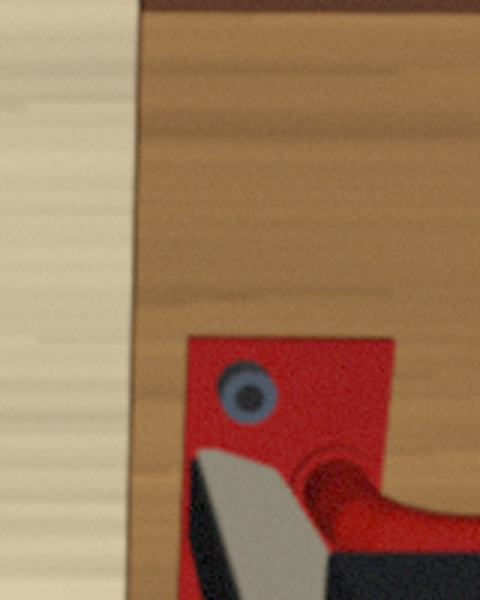

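View pics/s14.png

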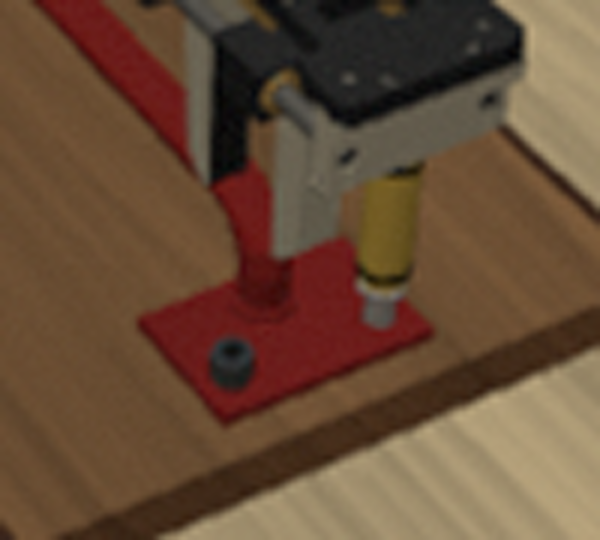

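View pics/t14.png

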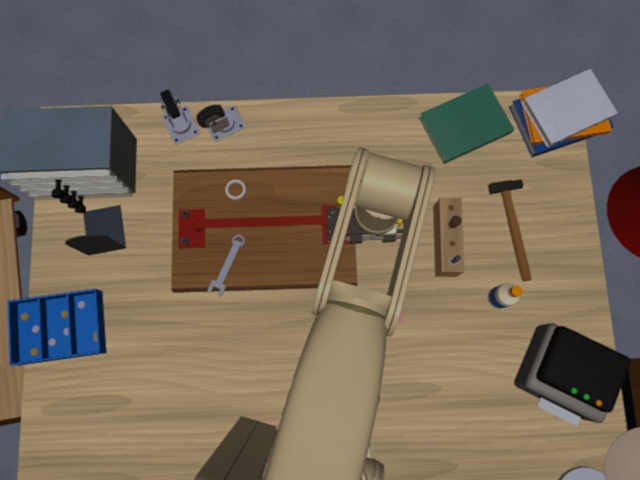

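The bolt head sits on the foot at (232,362) and the pin is unchanged at (380,290). I'll check seating by touching the head with closed fingers. Home puts its top at z = 92, so contact should come at TCP z of about 117.

Request:
drive_tool --increments '[[0,[12,26,0],[0,0,0]],[0,[12,26,0],[0,0,0]],[0,[0,0,-40],[0,0,0]],[0,[0,0,-40],[0,0,0]],[0,[0,0,-30],[0,0,0]]]'

```text
clock: 31.82
position: [526.3, -57.2, 124.1]
orientation: [-0.002, -0.002, 1.0, 0.001]
ft_force: [0.7, -0.3, 0.5]
grip_width: 0.8
```

Request:
drive_tool --increments '[[0,[0,0,0],[0,0,0]],[0,[0,0,0],[0,0,0]]]'

```text
clock: 32.08
position: [528.2, -58.4, 128.2]
orientation: [0.0, -0.001, 1.0, 0.0]
ft_force: [0.8, -0.5, -0.4]
grip_width: 0.5
```

Request:
drive_tool --increments '[[0,[1.5,-2,-4],[0,0,0]],[0,[0,0,-4],[0,0,0]],[0,[0,0,-1.5],[0,0,0]],[0,[0,0,0],[0,0,0]]]'

```text
clock: 32.58
position: [529.4, -60.8, 118.1]
orientation: [-0.0, -0.001, 1.0, 0.0]
ft_force: [-0.1, -0.9, -0.3]
grip_width: 0.6
```

Request:
drive_tool --increments '[[0,[0,0,-1],[0,0,0]],[0,[0,0,0],[0,0,0]]]'

```text
clock: 32.83
position: [529.6, -60.9, 117.3]
orientation: [0.0, -0.001, 1.0, -0.0]
ft_force: [0.9, 0.0, 0.3]
grip_width: 0.6
```

Request:
drive_tool --increments '[[0,[0,0,-1],[0,0,0]],[0,[0,0,0],[0,0,0]]]'

```text
clock: 33.08
position: [529.7, -60.9, 117.2]
orientation: [0.0, -0.001, 1.0, -0.0]
ft_force: [-4.2, 0.6, 8.4]
grip_width: 0.2
```

Contact came at 117.2, exactly the home height, and it is solid. I retreat and take a last look.

Request:
drive_tool --increments '[[0,[0,0,5],[0,0,0]],[0,[0,0,30],[0,0,0]],[0,[0,0,50],[0,0,0]],[0,[-15,-20,50],[0,0,0]],[0,[-30,-40,20],[0,0,0]]]'

```text
clock: 33.7
position: [485.7, -121.0, 275.1]
orientation: [0.003, -0.002, 1.0, -0.001]
ft_force: [0.4, -0.8, -0.0]
grip_width: 0.8
```

Request:
drive_tool --increments '[[0,[-30,-40,0],[0,0,0]],[0,[0,0,0],[0,0,0]],[0,[0,0,0],[0,0,0]],[0,[0,0,0],[0,0,0]]]'

```text
clock: 34.2
position: [454.9, -160.0, 270.9]
orientation: [-0.0, -0.001, 1.0, 0.0]
ft_force: [0.0, 0.4, -0.5]
grip_width: 0.4
```

```bash
python3 - <<'E'
from h import *
o=robot.get_obs();print(o["position"],o["ft_force"],o["clock"])
im=robot.capture("side"); cv2.imwrite("pics/s15.png",np.vstack([cv2.resize(im[190:310,210:430],None,fx=3.6,fy=3,interpolation=2)]))
im=robot.capture("wrist"); cv2.imwrite("pics/w15.png",im)
E
```

```text
[ 454.88212111 -159.95363825  270.85640615] [ 0.03697721  0.35035069 -0.46826312] 34.2
```

View pics/s15.png

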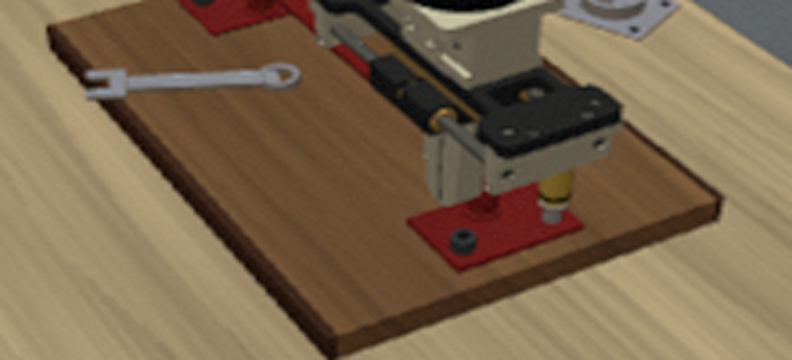

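View pics/w15.png

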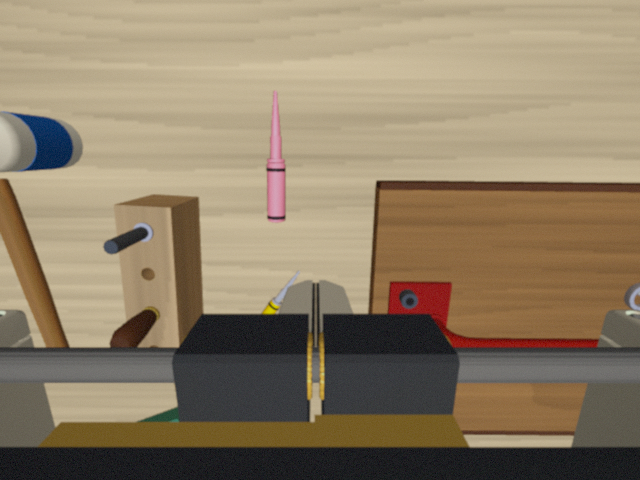

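The bolt head is down on the foot at (462,241) in the side crop, the pin stands at (552,195), and the robot is clear of everything. I'm handing in.

```bash
python3 -c "
from station import robot
print(robot.hand_in())"
```

```text
the job is handed in; nothing more can be done
None
```

The pin is bedded in the far hole, the bolt is fully home in the near hole, and the job was handed in at about 34 s of the 72 s allowed.

- **Pin:** I worked the yellow pin down the far hole and it drew the handle into line; the near hole then showed concentric with its bush. It bedded at about 18 N: the gauge read 16.6 N, plus about 1.5 N of pin weight, with no further sinking between the last two readings. As I eased off before letting go, the hand rose 0.4 mm and took about 6 N sideways. I therefore pressed the pin's top again with closed fingertips to 16.7 N. It gave only about 0.4 mm. No reading passed 17 N.
- **Bolt:** It went through the near hole and bush with at most about 3 N of side force. A touch on its head met solid contact at TCP z = 117.2 mm, against 117 mm expected for home. It sat slightly tilted in the jaws (about 1.5° by the pictures), and I took up the side load as it went in.
- **Final look:** The pin is upright in its hole, the bolt head is on the foot, the other tools I could see look unmoved, and the robot was clear. The gripper hid part of the pin in the last pictures. The side camera disagreed with the wrist camera by 1 to 2 pixels, so I used the wrist camera for aiming.

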